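# Rock a stuck wooden ball out of a flask's baffled neck

## Task

A wooden ball has lodged behind the two baffles in the neck of the clear flask that stands neck down in the dark wooden stand. Lift the flask, hold its neck over the square tray and rock it side to side until the ball drops into the tray, then stand the flask neck down in its stand again and let go of it; only after that, pick the ball out of the tray and lay it in the round bowl. Do not let the ball fall on the bench and leave the jar, the tape measure and the wood block where they are.

Things in the scene. Friction and masses are not known exactly. Their poses are not given: they have to be found in the camera images.
- flask_grip (a point): Middle of the clear flat flask's body, 172 mm above its mouth. Grip it here from above across the 52 mm thickness (fingers close along y, pads 145 to 190 mm up). Axes: x across the broad face (rock in the x-z plane), y through the thickness, z up while it is neck down. Body 130 (x) x 52 (y) mm from 136 to 200 mm up, where its white base closes it; 0.3 kg.
- flask_mouth (a point): Middle of the flask's open mouth, its lowest plane while neck down; axes as flask_grip, which lies 172 mm along +z. Neck 84 (x) x 52 (y) mm outside, 4 mm walls, 114 mm long, widening above. The ball falls out when the flask's top leans to its -x side, up to 50 mm to the -x side of this point.
- baffle_upper (a point): Free edge of the upper white baffle in the flask's neck: x -6, z 78 mm from the mouth. It slopes down 15 degrees to the -x wall and leaves a 44 mm gap at the +x wall. The ball starts on it and rolls off when the flask's top leans to +x by clearly more than 15 degrees (30 to 35 for about 1 s), down on to the lower baffle.
- baffle_lower (a point): Free edge of the lower white baffle: x +6, z 27 mm from the mouth. It slopes down 15 degrees to the +x wall and leaves a 44 mm gap at the -x wall: the ball rolls off it and out of the mouth when the flask's top then leans to -x by clearly more than 15 degrees (30 to 35 for about 1 s). Rocking more often does no harm.
- ball_center (a point): Centre of the loose wooden ball, 40 mm in diameter, 30 g; starts in the flask's neck on the upper baffle. It rolls freely.
- stand: Dark wooden draining stand, 124 (x) x 92 (y) x 30 mm, fixed. Origin: middle of its underside, on the bench. Its open recess, 100 x 68 mm, holds the flask's neck with 8 mm to spare on every side; recess floor 12 mm up, where the flask's mouth rests. x along its long side; the flask's x runs with it, either way round will do.
- tray: Square catch tray of light wood, 200 x 200 mm, walls 9 mm thick and 44 mm high, fixed. Origin: middle of its underside. Its floor falls 7 degrees to the middle, where a ball comes to rest with its centre about 29 mm above the bench.
- bowl: Shallow round turned wooden bowl, 136 mm across the rim, 30 mm high, fixed. Origin: middle of its underside. Inner floor 7 mm up, flat, about 90 mm across; a ball lying in it has its centre 27 mm up.
- jar: Bystander: loose screw jar with a lid, 66 mm in diameter, 95 mm high; origin: middle of its underside.
- tape: Bystander: loose tape measure, 38 x 74 x 65 mm; origin: middle of its underside.
- offcut: Bystander: loose planed wood block, 60 x 90 x 60 mm; origin: middle of its underside.
Mind the look-alikes: they are no part of the job. What is shaped like the bowl but purple is not meant. What is shaped like the part that bears flask_grip but purple is not meant.

How it is judged:
On the way, in this order (a step that is already met when the one before it is completed fails the run):
1. The flask is held over the tray with the ball still in its neck (horizontal distance between flask_mouth and tray below 0.1 m and height (world z) of flask_mouth above 0.047 m and distance between ball_center and flask_mouth below 0.22 m and height (world z) of ball_center above 0.08 m), for 0.1 s.
2. The ball has dropped into the tray (horizontal distance between ball_center and tray below 0.09 m and height (world z) of ball_center below 0.055 m), for 0.2 s.
3. The flask stands neck down in its stand again, let go, the ball still in the tray (all of step 2 and horizontal distance between flask_mouth and stand below 0.015 m and height (world z) of flask_mouth below 0.018 m and angle between flask_mouth's own z axis and vertical below 0.15 rad and contact force between the fingers and flask below 0.2 N), for 0.2 s.
4. The ball is lifted out of the tray (height (world z) of ball_center above 0.07 m), for 0.05 s.
At the end, for the whole second after the job is handed in: The ball lies at rest in the bowl (centre within 55 mm of the bowl's middle, under 45 mm high) and the flask stands at rest neck down in its stand (mouth within 15 mm of the stand's middle and on its floor, tilted less than 0.15 rad) (horizontal distance between flask_mouth and stand below 0.015 m and height (world z) of flask_mouth below 0.018 m and angle between flask_mouth's own z axis and vertical below 0.15 rad and horizontal distance between ball_center and bowl below 0.055 m and height (world z) of ball_center below 0.045 m and linear speed of ball below 0.05 m/s and linear speed of flask below 0.03 m/s); the robot touches nothing.
It fails at once if The ball falls on the bench (height (world z) of ball_center below 0.0225 m).
It fails at once if The jar, tape measure or wood block is shifted more than 30 mm (distance of any of jar, tape, offcut from where it was at the start of the episode above 0.03 m).
It also fails if it takes over 72 s, if anything falls off the work surface, if the arm or the gripper's body presses on something with over 40 N, if the wrist force passes 120 N, or if a joint passes its speed limit or range.

## Robot

A 6-joint arm with a two-finger parallel gripper is mounted at the origin on a cart in front of the work surface, level with it; the furniture and walls round the work are solid. World frame = base frame: x ahead of the robot, y to its left, z up, the work surface at z = 0. Lengths are in m, angles in rad, forces in N, time in s.
With the tool pointing down it reaches from about 0.425 to 0.925 m from the base axis. Payload 12.5 kg.
Tool frame: the origin (TCP) lies midway between the tips of the shut fingers; the grasp point (between the pads) lies bot.grip_depth behind it (bot.grip_depth is the distance from the TCP to the grasp point, in m); z points along the fingers, y is the line along which they close (so a half turn about z gives the same grasp; the last joint's range is limited). The gripper opens to 85 mm and grips with 20 to 120 N. Pads are 22 mm wide; open, the fingers measure 114 mm over their backs; the gripper's body (76 mm by 85 mm) begins 54 mm behind the grasp point. The pads swing forward as they close: fully open they stand 13 mm farther back than shut.
Start: joints at [-1.456, 0.491, 1.559, -0, 1.092, -0.106], TCP at [0.137, -0.61, 0.231] pointing down, gripper open.
Joint ranges: [-3.1, 3.1], [-0.84, 2.19], [0.05, 2.79], [-1.13, 4.28], [0.06, 2.93], [-2.69, 2.69]. Speed limits (rad/s): [2.22, 2.22, 2.79, 3.14, 3.14, 3.14].

## Interface

Orientations are given as a unit quaternion [x, y, z, w].
In Python, from cell import bot, optics, ticket gives the robot as it stands.
- The arm moves only by the tool jog_arm, never from a script. Its arguments are lists of equal length, an entry for each row: "rot": the turn, a rotation vector about the world's x, y, z in rad, a list of three; "delta_pos": the shift along the world's x, y, z in cm, a list of three; "gripper": the finger opening in cm, from 0 to 8.54. A call has exactly 10 rows; each row is the pose to reach, as a shift and turn from the pose commanded when the call began; what a row does not reach only later rows make up. A row lasts 1/8 s, in which the tool goes at most 62.5 mm and 10.7 degrees, less where a joint would pass 70% of its speed; a pose out of reach is approached as far as the arm can. A call with a gripper value outside its range is refused whole. The fingers move at their own pace and stop on an object; "grip_force" is the grip in N (left out, the last holds). Time passes only in rows, so rows that repeat a pose let the fingers close, or fill a call up. It gives the time, the measured TCP pose, the force, the opening and the grip force at its end, in the units of the state.
- bot.observe(): the state, without advancing time (a new reading comes with each control period).
- optics.camera(name): name is "side" or "top"; returns the picture (400x640x3 uint8, blue, green, red); there is no depth.
- optics.camera_model(name): a dict with "K" (3x3 intrinsics, pixels), "origin" and "rotation" of the camera in the world. Camera axes: x right, y down, z forward; pixel columns grow to the right and rows downward; lengths in m; the calibration is good to about 2 mm. A picture is of the moment at which its call begins. camera_model takes no time and is no camera call.
- ticket.finish_job(): hands the job in; it is judged then, once.
The state is a dict: "clock": time; "joint_pos": joint angles; "qd": joint speeds; "effort": joint torques, N m; "position": TCP position; "ee_rot": TCP orientation; "ft_force": force on the tool from outside, world axes, zero at the start; "ft_torque": the same for the moment, N m; "width": finger opening in m; "finger_force": force on a finger pad.
Only numpy, scipy, OpenCV 4.12 (cv2) and the standard library are available. Lean on these libraries where they do the work, as an engineer would, in place of code of your own. Each camera call takes 0.05 s, during which the arm holds its last target. There are 200 camera calls.

## Working session

There is one attempt and no reset: what is moved stays moved. The work goes in short steps, Python scripts to look and compute and a tool call to move; the robot and the scene stay as the last step left them, time stands still between calls to the robot, and variables do not carry over. Pictures are saved under pics/ and viewed, at most 10 in all, crops included, and the job is handed in when it is done.

Besides the shell and the picture viewer there is one more tool, called as name(argument=value, ...) on one line, values as JSON. jog_arm: Moves the arm, as the interface text tells. Its arguments: {"type":"object","properties":{"rot":{"type":"array","items":{"type":"array","items":{"type":"number"}}},"delta_pos":{"type":"array","items":{"type":"array","items":{"type":"number"}}},"gripper":{"type":"array","items":{"type":"number"}},"grip_force":{"type":"number"}},"required":["rot","delta_pos","gripper"]}

```bash
mkdir -p pics; python3 - <<'E'
from cell import bot,optics,ticket
import cv2
print(bot.observe(),bot.grip_depth)
for n in("side","top"):
    cv2.imwrite(f"pics/{n}0.png",optics.camera(n)); m=optics.camera_model(n); print(n,m)
E
```

```text
{'clock': 0.0, 'joint_pos': array([-1.45561136e+00,  4.91558625e-01,  1.55948869e+00, -2.47976274e-05,
        1.09167625e+00, -1.05597048e-01]), 'qd': array([-9.65865602e-05,  1.66193133e-03,  3.31523738e-04, -1.41400348e-03,
       -4.36721105e-05, -9.48828335e-04]), 'effort': array([-3.60290804e-03, -6.18458891e+01, -2.61599225e+01, -2.06647201e-04,
        3.98321004e-03,  1.16382488e-06]), 'position': array([ 0.13686129, -0.60958617,  0.2307148 ]), 'ee_rot': array([ 9.93912308e-01,  1.10172608e-01, -1.37101271e-05, -5.65397813e-04]), 'ft_force': array([-0.80629153,  0.12947281,  0.86692928]), 'ft_torque': array([ 0.04365349, -0.02798088,  0.02425899]), 'finger_force': 0.0, 'width': 0.08569614538273156} 0.0187
side {'K': array([[467.83530872,   0.        , 316.57181614],
       [  0.        , 467.83530872, 203.29195295],
       [  0.        ,   0.        ,   1.        ]]), 'origin': array([0.2432712 , 1.39868188, 0.88690054]), 'rotation': array([-0.10057328,  0.85012265, -0.5139632 ,  0.05493933])}
top {'K': array([[494.60140255,   0.        , 325.89091041],
       [  0.        , 494.60140255, 200.5811849 ],
       [  0.        ,   0.        ,   1.        ]]), 'origin': array([ 0.42384278, -0.02892223,  1.67516031]), 'rotation': array([-0.69938359,  0.71299486, -0.03339893,  0.03722145])}
```

View pics/side0.png

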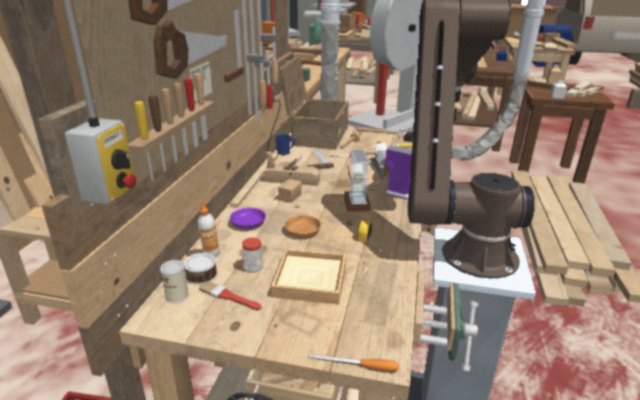

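View pics/top0.png

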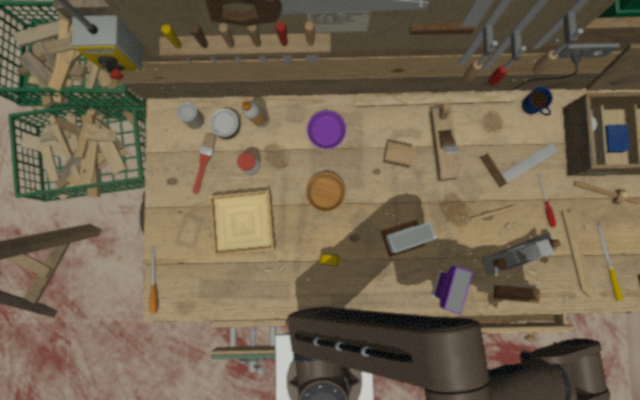

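The side view shows the flask in its stand at about (358,180), with a purple look-alike at (398,172). The tray is at (310,275), the bowl at (302,227) and the tape at (365,231). In the top view the flask and stand are at (410,237), the tray at (242,220), the bowl at (325,190), the tape at (330,259), the jar at (248,162) and the block at (397,152). I'll zoom in on the flask in both views.

```bash
cat > h.py <<'E'
import numpy as np, cv2
from scipy.spatial.transform import Rotation as R
from cell import bot,optics,ticket
def ray(n,p):
    m=optics.camera_model(n); d=np.linalg.inv(m["K"])@[p[0],p[1],1]
    d=R.from_quat(m["rotation"]).apply(d); return np.array(m["origin"]),d/np.linalg.norm(d)
def onz(n,p,z):
    o,d=ray(n,p); return o+d*(z-o[2])/d[2]
def tri(a,b):
    (o1,d1),(o2,d2)=ray("top",a),ray("side",b)
    s=np.linalg.lstsq(np.c_[d1,-d2],o2-o1,rcond=None)[0]
    p,q=o1+d1*s[0],o2+d2*s[1]; return (p+q)/2,np.linalg.norm(p-q)
def proj(n,P):
    m=optics.camera_model(n); c=R.from_quat(m["rotation"]).inv().apply(np.array(P)-m["origin"]); q=m["K"]@c; return q[:2]/q[2]
E
python3 - <<'E'
from h import *
t=cv2.imread("pics/top0.png");s=cv2.imread("pics/side0.png")
a=cv2.resize(t[205:285,370:450],(560,560),interpolation=cv2.INTER_CUBIC)
cv2.imwrite("pics/c1.png",a)
b=cv2.resize(s[135:225,330:390],(400,600),interpolation=cv2.INTER_CUBIC)
cv2.imwrite("pics/c2.png",np.hstack([b]))
print("tray",onz("top",(242,220),.04),"bowl",onz("top",(325.5,190),.03),"flask",onz("top",(411,237),.21))
for p in [(0.43,.25,.044)]: print(proj("side",p))
E
```

```text
tray [0.52864025 0.2574953  0.04      ] bowl [ 0.62449177 -0.02095086  0.03      ] flask [ 0.457837   -0.27155306  0.21      ]
[339.97935625 271.1227518 ]
```

View pics/c1.png

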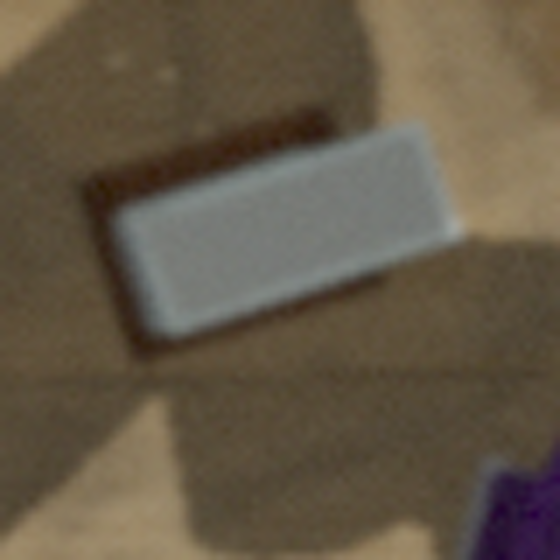

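View pics/c2.png

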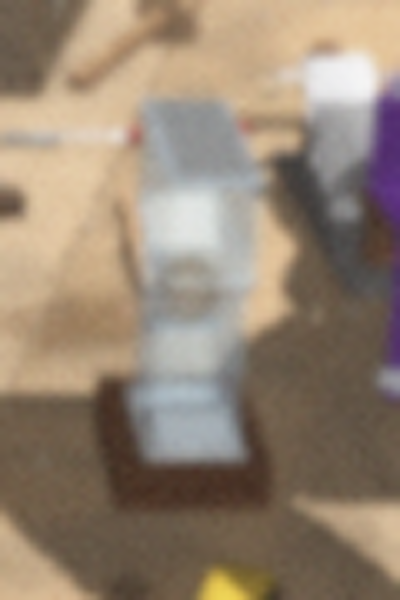

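The top crop shows the white base as a rectangle with corners at crop (120,210), (415,122), (462,235) and (165,335), and the dark stand under it. The side crop shows the flask's narrow end, with the ball at about (187,285) and the stand below it. Next I'll measure the flask, tray and bowl.

```bash
python3 - <<'E'
from h import *
t=cv2.imread("pics/top0.png");s=cv2.imread("pics/side0.png")
H=cv2.cvtColor(t,cv2.COLOR_BGR2HSV)
def big(m,roi):
    z=np.zeros_like(m);x0,y0,x1,y1=roi;z[y0:y1,x0:x1]=m[y0:y1,x0:x1]
    c=max(cv2.findContours(z,cv2.RETR_EXTERNAL,cv2.CHAIN_APPROX_NONE)[0],key=cv2.contourArea);return c
# flask base: gray/low sat
c=big(cv2.inRange(H,(0,0,110),(180,60,255)),(375,212,442,262));r=cv2.minAreaRect(c);print("base",r)
P=np.array([onz("top",p,.212) for p in cv2.boxPoints(r)]);print(P.round(4),P.mean(0))
# check height: top corners in both
tc=lambda x,y:(370+x/7-.43,205+y/7-.43); sc=lambda x,y:(330+x/6.667-.43,135+y/6.667-.43)
for a,b in [((120,208),(263,188)),((165,337),(150,182)),((418,122),(222,100)),((463,237),(145,100))][:]:
    for bb in [(263,188),(150,182),(222,100),(145,100)]:
        p,e=tri(tc(*a),sc(*bb)); 
        if e<.02: print(a,bb,p.round(4),round(e,4))
# stand corners side view
o,d=ray("side",sc(187,288))
print("ball at z=.107",onz("side",sc(187,288),.107))
# stand top corners in top view
for p in [(83,182),(140,357),(330,108)]: print("stand top",onz("top",tc(*p),.03))
for p in [(98,380),(112,470),(270,460)]: print("stand side",onz("side",sc(*p),.03))
c=big(cv2.inRange(H,(8,40,100),(35,200,255)),(195,175,290,265)); 
for v in [(242,220),(243,195),(325,190),(215,250),(213,200),(205,220)]: print(v,H[v[1],v[0]])
print(R.from_quat(bot.observe()["ee_rot"]).as_matrix().round(3))
E
```

```text
base ((411.9000244140625, 236.69998168945312), (18.973663330078125, 45.53679656982422), 71.56504821777344)
[[ 0.4653 -0.2016  0.212 ]
 [ 0.5053 -0.3306  0.212 ]
 [ 0.4519 -0.3461  0.212 ]
 [ 0.4122 -0.2176  0.212 ]] [ 0.45869442 -0.27396466  0.212     ]
(120, 208) (150, 182) [ 0.4706 -0.199   0.2158] 0.0073
(120, 208) (145, 100) [ 0.4719 -0.1927  0.2666] 0.0128
(165, 337) (263, 188) [ 0.413  -0.2172  0.2111] 0.0005
(418, 122) (150, 182) [ 0.4992 -0.3386  0.1569] 0.0094
(418, 122) (145, 100) [ 0.4995 -0.3266  0.214 ] 0.0027
(463, 237) (222, 100) [ 0.4533 -0.3437  0.212 ] 0.0022
ball at z=.107 [ 0.46349603 -0.3004641   0.107     ]
stand top [ 0.48517812 -0.20405906  0.03      ]
stand top [ 0.40219612 -0.2284485   0.03      ]
stand top [ 0.51803489 -0.32237391  0.03      ]
stand side [ 0.51804596 -0.31867135  0.03      ]
stand side [ 0.48905008 -0.20324555  0.03      ]
stand side [ 0.40060092 -0.23865931  0.03      ]
(242, 220) [ 21  86 196]
(243, 195) [ 18 102 153]
(325, 190) [ 17 157 146]
(215, 250) [ 18 113 140]
(213, 200) [ 21 102 125]
(205, 220) [ 19  85 147]
[[ 0.976  0.219 -0.   ]
 [ 0.219 -0.976  0.001]
 [ 0.    -0.001 -1.   ]]
```

Both views put the base top at z=0.212, with its centre at (0.459,-0.274). The stand centre comes out at (0.460,-0.276). The ball sits toward -y, so the flask's +x points to world +y. I'll cross-check the tray and bowl while moving above the flask.

jog_arm(rot=[[0,0,0.15],[0,0,0.3],[0,0,0.5],[0,0,0.68],[0,0,0.86],[0,0,1.04],[0,0,1.22],[0,0,1.4],[0,0,1.58],[0,0,1.637]], delta_pos=[[0,0,5],[0,0,10],[4,4,11],[8,8.5,11],[12.2,13,11],[16.5,17.3,11],[21,22,11],[25.2,26.4,11],[29.5,31,11],[32.2,33.6,11]], gripper=[8.54,8.54,8.54,8.54,8.54,8.54,8.54,8.54,8.54,8.54], grip_force=90)

```text
clock: 1.35
position: [0.4602, -0.2716, 0.3412]
ee_rot: [0.597, 0.803, 0.0, -0.0]
ft_force: [0.7, -0.2, -0.9]
width: 0.0853
finger_force: 0.0
```

```bash
python3 - <<'E'
from h import *
o=bot.observe();print(o["clock"],o["position"],o["joint_pos"].round(3),R.from_quat(o["ee_rot"]).as_matrix().round(3))
t=cv2.imread("pics/top0.png");s=cv2.imread("pics/side0.png")
for n,im,roi in(("top",t,(190,165,365,270)),("side",s,(255,205,365,315))):
    x0,y0,x1,y1=roi;c=cv2.resize(im[y0:y1,x0:x1],None,fx=4,fy=4,interpolation=cv2.INTER_CUBIC);cv2.imwrite(f"pics/{n}tb.png",c)
E
```

```text
1.35 [ 0.46024587 -0.27158373  0.34121448] [-0.657  0.263  1.62   0.     1.26  -0.949] [[-0.288  0.958 -0.   ]
 [ 0.958  0.288  0.   ]
 [ 0.     0.    -1.   ]]
```

View pics/toptb.png

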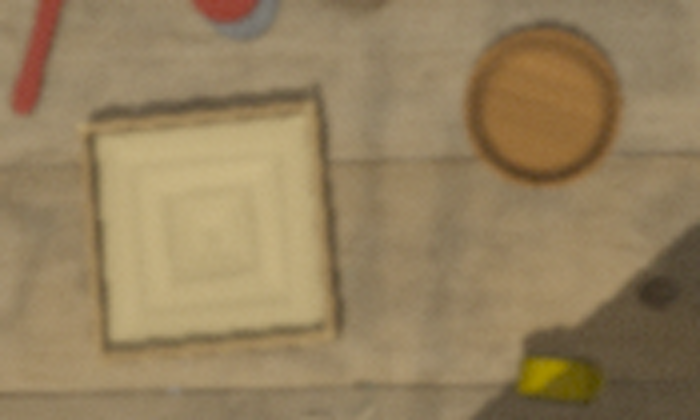

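View pics/sidetb.png

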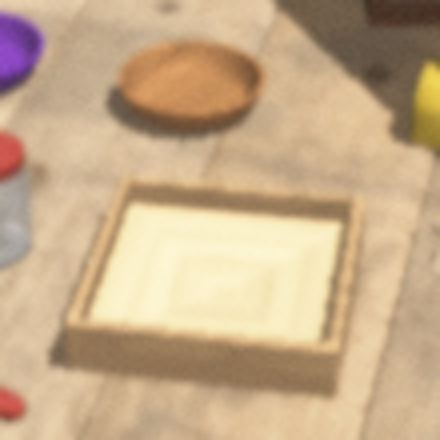

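The top crop shows the tray rim corners at crop (85,127), (315,92), (338,335) and (103,350), and the bowl's centre at (543,104). The side crop shows the tray corners at (122,182), (360,200), (338,348) and (68,328), and the bowl's rim spanning (118..265, 42..125).

jog_arm(rot=[[0,0,0],[0,0,0],[0,0,0],[0,0,0],[0,0,0],[0,0,0],[0,0,0],[0,0,0],[0,0,0],[0,0,0]], delta_pos=[[0,0,-4],[0,0,-8],[0,0,-12],[0,0,-15],[0,0,-17.8],[0,0,-17.8],[0,0,-17.8],[0,0,-17.8],[0,0,-17.8],[0,0,-17.8]], gripper=[8.54,8.54,8.54,8.54,8.54,8.54,4,4,4,4], grip_force=90)

```text
clock: 2.6
position: [0.4594, -0.2742, 0.1648]
ee_rot: [0.599, 0.801, -0.0, 0.001]
ft_force: [0.6, 0.1, 5.7]
width: 0.0511
finger_force: 93.9
```

```bash
python3 - <<'E'
from h import *
T=lambda p:(190+p[0]/4-.4,165+p[1]/4-.4); S=lambda p:(255+p[0]/4-.4,205+p[1]/4-.4)
for a,b in zip([(85,127),(315,92),(338,335),(103,350)],[(68,328),(122,182),(360,200),(338,348)]): print("tray",tri(T(a),S(b)), onz("top",T(a),.044).round(3))
print("bowl",onz("top",T((543,104)),.03),tri(T((543,104)),S((191.5,83))))
print("jar",onz("top",(248,162),.095),"tape",onz("top",(330,259),.065))
o=bot.observe();print(o)
E
```

```text
tray (array([0.61055806, 0.36221776, 0.03628891]), np.float64(0.0012763553720835027)) [0.609 0.36  0.044]
tray (array([0.6317187 , 0.16892872, 0.03651392]), np.float64(0.007735230154748991)) [0.635 0.169 0.044]
tray (array([0.43310408, 0.15194289, 0.03943692]), np.float64(4.703832581731745e-05)) [0.433 0.151 0.044]
tray (array([0.41968912, 0.34453487, 0.04138599]), np.float64(0.009728233727567603)) [0.425 0.345 0.044]
bowl [ 0.62247779 -0.02041027  0.03      ] (array([ 0.62099836, -0.02080216,  0.02354529]), np.float64(0.004564374936072623))
jar [0.71285593 0.22802508 0.095     ] tape [ 0.39527274 -0.03142681  0.065     ]
{'clock': 2.6, 'joint_pos': array([-6.61587251e-01,  4.45312925e-01,  1.85562998e+00,  3.53532852e-06,
        8.38040170e-01, -9.48760660e-01]), 'qd': array([ 0.00076822, -0.00060767,  0.00026173, -0.00085321, -0.00083426,
        0.00144248]), 'effort': array([-1.01608350e-01, -5.09833145e+01, -1.98621136e+01,  6.22333470e-02,
       -2.23391145e-01,  5.12431929e-03]), 'position': array([ 0.45938031, -0.27417472,  0.16483263]), 'ee_rot': array([ 5.98647861e-01,  8.01011259e-01, -2.44863397e-05,  1.30456162e-03]), 'ft_force': array([0.60374183, 0.1488487 , 5.69823694]), 'ft_torque': array([ 0.02467934,  0.23896442, -0.00964052]), 'finger_force': 93.85313630104065, 'width': 0.051068607190472216}
```

jog_arm(rot=[[0,0,0],[0,0,0],[0,0,0],[0,0,0],[0,0,0],[0,0,0],[0,0,0],[0,0,0],[0,0,0],[0,0,0]], delta_pos=[[0,0,1],[0,0,4],[0,0,8],[0,0,12],[0,0,15],[0,0.5,16.5],[0.2,2,17],[0.5,4.5,17],[0.9,8,17],[1.3,11.5,17]], gripper=[4,4,4,4,4,4,4,4,4,4])

```text
clock: 3.85
position: [0.4715, -0.1568, 0.3322]
ee_rot: [0.599, 0.801, -0.0, -0.001]
ft_force: [0.0, 0.2, -3.4]
width: 0.0511
finger_force: 94.5
```

jog_arm(rot=[[0,0,0],[0,0,0],[0,0,0],[0,0,0],[0,0,0],[0,0,0],[0,0,0],[0,0,0],[0,0,0],[0,0,0]], delta_pos=[[0.4,3.5,0],[0.8,7,0],[1.2,11,0],[1.6,15,0],[2.0,19,0],[2.4,23,0],[2.9,27,0],[3.4,31,0],[3.7,34,0],[4.0,36.5,0]], gripper=[4,4,4,4,4,4,4,4,4,4])

```text
clock: 5.1
position: [0.5108, 0.2081, 0.332]
ee_rot: [0.598, 0.801, -0.001, -0.001]
ft_force: [0.3, -0.6, -3.2]
width: 0.0514
finger_force: 94.5
```

jog_arm(rot=[[0,0,0],[0,0,0],[0,0,0],[0,0,0],[0,0,0],[0,0,0],[0,0,0],[0,0,0],[0,0,0],[0,0,0]], delta_pos=[[0.2,2,0],[0.4,4,0],[0.6,5.5,0],[0.7,6.5,-1],[0.7,7,-3],[0.7,7,-5],[0.7,7,-7],[0.7,7,-8.5],[0.7,7,-9],[0.7,7,-9]], gripper=[4,4,4,4,4,4,4,4,4,4])

```text
clock: 6.35
position: [0.519, 0.2761, 0.2433]
ee_rot: [0.599, 0.801, 0.0, 0.0]
ft_force: [0.4, 0.0, -3.0]
width: 0.0508
finger_force: 94.5
```

```bash
python3 - <<'E'
from h import *
o=bot.observe();print(o["clock"],o["position"],o["joint_pos"].round(3),o["width"],o["finger_force"])
s=optics.camera("side");cv2.imwrite("pics/s1.png",cv2.resize(s[170:330,230:400],None,fx=3,fy=3,interpolation=cv2.INTER_CUBIC))
E
```

```text
6.35 [0.51902145 0.27613965 0.24333241] [ 0.377  0.426  1.638 -0.     1.078  0.09 ] 0.05082287288476194 94.49280738830566
```

View pics/s1.png

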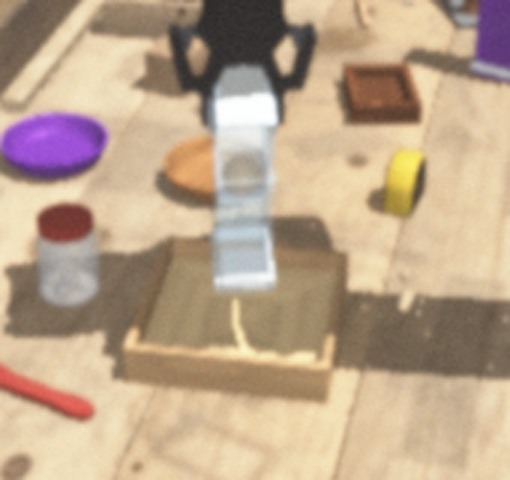

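The ball is still in the neck and the flask is over the tray, with the ball at crop (243,170). I'll rock it to +x first.

jog_arm(rot=[[-0.144,-0.042,0],[-0.288,-0.084,0],[-0.432,-0.126,0],[-0.557,-0.162,0],[-0.557,-0.162,0],[-0.557,-0.162,0],[-0.557,-0.162,0],[-0.557,-0.162,0],[-0.557,-0.162,0],[-0.557,-0.162,0]], delta_pos=[[-0.64,2.2,-0.2],[-1.27,4.3,-0.7],[-1.86,6.4,-1.5],[-2.35,8.0,-2.5],[-2.35,8.0,-2.5],[-2.35,8.0,-2.5],[-2.35,8.0,-2.5],[-2.35,8.0,-2.5],[-2.35,8.0,-2.5],[-2.35,8.0,-2.5]], gripper=[4,4,4,4,4,4,4,4,4,4])

```text
clock: 7.65
position: [0.4955, 0.356, 0.2185]
ee_rot: [0.574, 0.767, -0.172, 0.228]
ft_force: [-0.5, 1.1, -5.5]
width: 0.0513
finger_force: 97.2
```

jog_arm(rot=[[0,0,0],[0,0,0],[0,0,0],[0,0,0],[0.125,0.036,0],[0.269,0.078,0],[0.413,0.12,0],[0.557,0.162,0],[0.557,0.162,0],[0.557,0.162,0]], delta_pos=[[0,0,0],[0,0,0],[0,0,0],[0,0,0],[0.5,-1.6,1.0],[1.1,-3.7,1.8],[1.7,-5.8,2.3],[2.35,-8.0,2.5],[2.35,-8.0,2.5],[2.35,-8.0,2.5]], gripper=[4,4,4,4,4,4,4,4,4,4])

```text
clock: 8.9
position: [0.5188, 0.276, 0.2433]
ee_rot: [0.599, 0.801, -0.001, 0.001]
ft_force: [0.6, -2.1, -2.4]
width: 0.0509
finger_force: 97.7
```

```bash
python3 - <<'E'
from h import *
o=bot.observe();print(o["clock"],o["position"],o["ee_rot"].round(3),o["joint_pos"].round(3),o["width"],o["finger_force"])
s=optics.camera("side");cv2.imwrite("pics/s2.png",cv2.resize(s[170:330,230:400],None,fx=3,fy=3,interpolation=cv2.INTER_CUBIC))
E
```

```text
8.9 [0.51880854 0.27603491 0.24328086] [ 0.599  0.801 -0.001  0.001] [ 0.377  0.426  1.638 -0.002  1.078  0.092] 0.05086438918687303 97.70323634147644
```

View pics/s2.png

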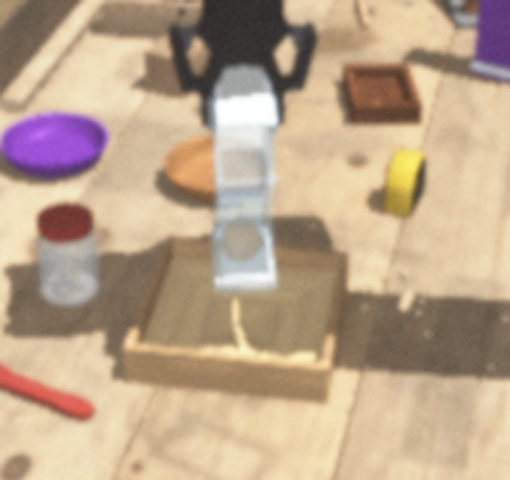

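The ball has dropped to the lower baffle, at crop (242,240), and the direction was right. Next I'll lean it to -x.

jog_arm(rot=[[0.144,0.042,0],[0.288,0.084,0],[0.432,0.126,0],[0.557,0.162,0],[0.557,0.162,0],[0.557,0.162,0],[0.557,0.162,0],[0.557,0.162,0],[0.557,0.162,0],[0.557,0.162,0]], delta_pos=[[0.64,-2.2,-0.2],[1.27,-4.3,-0.7],[1.86,-6.4,-1.5],[2.35,-8.0,-2.5],[2.35,-8.0,-2.5],[2.35,-8.0,-2.5],[2.35,-8.0,-2.5],[2.35,-8.0,-2.5],[2.35,-8.0,-2.5],[2.35,-8.0,-2.5]], gripper=[4,4,4,4,4,4,4,4,4,4])

```text
clock: 10.2
position: [0.5423, 0.1963, 0.2184]
ee_rot: [0.574, 0.768, 0.172, -0.228]
ft_force: [0.6, 0.4, -2.9]
width: 0.0512
finger_force: 98.7
```

jog_arm(rot=[[0,0,0],[0,0,0],[0,0,0],[0,0,0],[-0.125,-0.036,0],[-0.269,-0.078,0],[-0.413,-0.12,0],[-0.557,-0.162,0],[-0.557,-0.162,0],[-0.557,-0.162,0]], delta_pos=[[0,0,0],[0,0,0],[0,0,0],[0,0,0],[-0.5,1.6,3.0],[-1.1,3.7,6],[-1.7,5.8,9],[-2.35,8.0,11.5],[-2.35,8.0,11.5],[-2.35,8.0,11.5]], gripper=[4,4,4,4,4,4,4,4,4,4])

```text
clock: 11.45
position: [0.5184, 0.2761, 0.3326]
ee_rot: [0.598, 0.801, -0.0, -0.001]
ft_force: [0.4, -0.2, -3.8]
width: 0.0507
finger_force: 98.8
```

```bash
python3 - <<'E'
from h import *
o=bot.observe();print(o["clock"],o["position"],o["ee_rot"].round(3),o["joint_pos"].round(3),o["width"],o["finger_force"])
s=optics.camera("side");cv2.imwrite("pics/s3.png",cv2.resize(s[140:330,230:400],None,fx=3,fy=3,interpolation=cv2.INTER_CUBIC))
E
```

```text
11.45 [0.51844038 0.27613316 0.33262796] [ 0.598  0.801 -0.    -0.001] [3.76e-01 3.53e-01 1.51e+00 1.00e-03 1.28e+00 8.80e-02] 0.05074465404484619 98.7600302696228
```

View pics/s3.png

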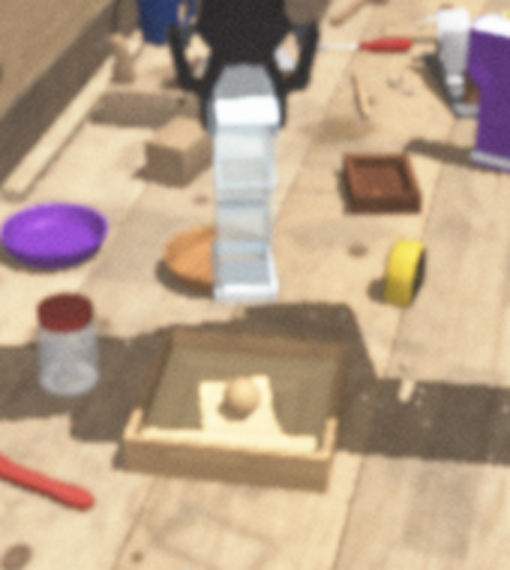

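The ball is in the tray at crop (242,395) and the flask is upright and empty. I'll move back over the stand, which can now be measured while it is clear.

```bash
python3 - <<'E'
from h import *
for n,roi in(("side",(335,180,385,225)),("top",(370,205,450,275))):
    im=optics.camera(n);x0,y0,x1,y1=roi;c=im[y0:y1,x0:x1];H=cv2.cvtColor(c,cv2.COLOR_BGR2HSV)
    m=((H[...,2]<110)&(H[...,1]>120)).astype(np.uint8)
    cs=max(cv2.findContours(m,0,1)[0],key=cv2.contourArea);h=cv2.convexHull(cs)
    r=cv2.minAreaRect(h);M=cv2.moments(h);cc=np.array([M["m10"]/M["m00"]+x0,M["m01"]/M["m00"]+y0])
    print(n,cv2.contourArea(h),r,cc,onz(n,cc,.03), onz(n,cc,.02))
    print([onz(n,p+[x0,y0],.03).round(4) for p in cv2.boxPoints(r)])
print(proj("top",(.459,-.275,.03)))
E
```

```text
side 28.5 ((27.638614654541016, 27.386138916015625), (3.8806450366973877, 10.945408821105957), 84.2894058227539) [363.7251462  206.94736842] [ 0.42090813 -0.204453    0.03      ] [ 0.42298115 -0.22316153  0.02      ]
[array([ 0.4475, -0.2058,  0.03  ]), array([ 0.4074, -0.2253,  0.03  ]), array([ 0.4018, -0.1939,  0.03  ]), array([ 0.4412, -0.1749,  0.03  ])]
top 973.0 ((32.238441467285156, 31.862991333007812), (27.321990966796875, 36.44920349121094), 72.6459732055664) [402.21873929 237.08564577] [ 0.46228627 -0.27227598  0.03      ] [ 0.46251994 -0.27375519  0.02      ]
[array([ 0.4896, -0.202 ,  0.03  ]), array([ 0.5235, -0.3187,  0.03  ]), array([ 0.4366, -0.3425,  0.03  ]), array([ 0.403 , -0.2263,  0.03  ])]
[403.07505371 238.06355523]
```

jog_arm(rot=[[0,0,0],[0,0,0],[0,0,0],[0,0,0],[0,0,0],[0,0,0],[0,0,0],[0,0,0],[0,0,0],[0,0,0]], delta_pos=[[-0.3,-2,0],[-0.8,-6,0],[-1.3,-11,0],[-2,-17,0],[-2.6,-23,0],[-3.3,-29,0],[-3.9,-35,0],[-4.5,-40,0],[-5,-45,0],[-5.4,-49,0]], gripper=[4,4,4,4,4,4,4,4,4,4])

```text
clock: 12.85
position: [0.4633, -0.2167, 0.3332]
ee_rot: [0.6, 0.8, 0.0, -0.0]
ft_force: [0.5, 0.3, -3.1]
width: 0.0508
finger_force: 98.6
```

jog_arm(rot=[[0,0,0],[0,0,0],[0,0,0],[0,0,0],[0,0,0],[0,0,0],[0,0,0],[0,0,0],[0,0,0],[0,0,0]], delta_pos=[[-0.4,-3,0],[-0.6,-5,0],[-0.6,-6,0],[-0.6,-6,-2],[-0.6,-6,-5],[-0.6,-6,-8],[-0.6,-6,-11],[-0.6,-6,-12],[-0.6,-6,-12],[-0.6,-6,-12]], gripper=[4,4,4,4,4,4,4,4,4,4])

```text
clock: 14.1
position: [0.4594, -0.274, 0.2145]
ee_rot: [0.599, 0.801, 0.0, 0.001]
ft_force: [-0.1, -1.1, -3.8]
width: 0.0509
finger_force: 98.4
```

```bash
python3 - <<'E'
from h import *
o=bot.observe();print(o["clock"],o["position"],o["ee_rot"].round(3),o["width"],o["ft_force"])
s=optics.camera("side");cv2.imwrite("pics/s4.png",cv2.resize(s[125:225,320:400],None,fx=6,fy=6,interpolation=cv2.INTER_CUBIC))
E
```

```text
14.1 [ 0.45936956 -0.27402523  0.21446521] [0.599 0.801 0.    0.001] 0.05089615851349679 [-0.09225671 -1.13261155 -3.79351478]
```

View pics/s4.png

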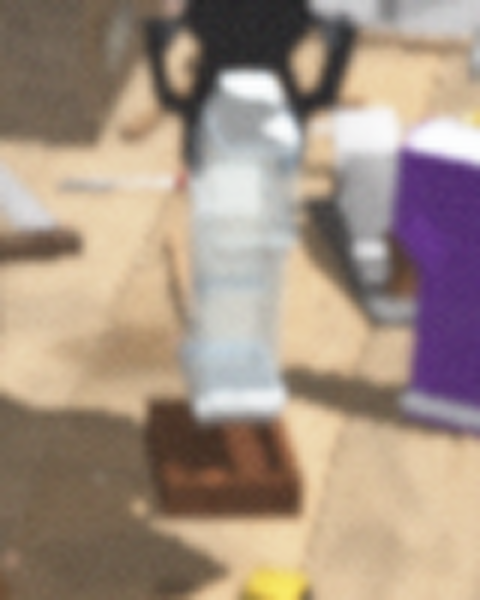

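The flask hangs upright just above the stand, with its mouth at crop (240,405). I'll lower it and release.

jog_arm(rot=[[0,0,0],[0,0,0],[0,0,0],[0,0,0],[0,0,0],[0,0,0],[0,0,0],[0,0,0],[0,0,0],[0,0,0]], delta_pos=[[0.1,0,-0.5],[0.1,0,-1.1],[0.1,0,-1.7],[0.1,0,-2.3],[0.1,0,-2.9],[0.1,0,-3.5],[0.1,0,-4.1],[0.1,0,-4.6],[0.1,0,-4.8],[0.1,0,-4.8]], gripper=[4,4,4,4,4,4,4,4,4,4])

```text
clock: 15.4
position: [0.4599, -0.2739, 0.1653]
ee_rot: [0.599, 0.801, 0.0, 0.0]
ft_force: [0.5, 0.1, -3.4]
width: 0.0514
finger_force: 98.9
```

jog_arm(rot=[[0,0,0],[0,0,0],[0,0,0],[0,0,0],[0,0,0],[0,0,0],[0,0,0],[0,0,0],[0,0,0],[0,0,0]], delta_pos=[[0,0,-0.1],[0,0,-0.2],[0,0,-0.2],[0,0,-0.2],[0,0,-0.2],[0,0,-0.2],[0,0,-0.2],[0,0,-0.2],[0,0,-0.2],[0,0,-0.2]], gripper=[4,4,4,6,8.54,8.54,8.54,8.54,8.54,8.54], grip_force=20)

```text
clock: 16.65
position: [0.4599, -0.2738, 0.1633]
ee_rot: [0.599, 0.801, 0.0, 0.0]
ft_force: [0.6, 0.3, -0.8]
width: 0.0853
finger_force: 0.0
```

jog_arm(rot=[[0,0,0],[0,0,0],[0,0,0],[0,0,0],[0,0,0],[0,0,0],[0,0,0],[0,0,0],[0,0,0],[0,0,0]], delta_pos=[[0,0,0],[0,0,1],[0,0,4],[0,0,8],[0,0,12],[0,0,16],[0,4,16],[0,8,16],[0,13,16],[0,18,16]], gripper=[8.54,8.54,8.54,8.54,8.54,8.54,8.54,8.54,8.54,8.54])

```text
clock: 17.9
position: [0.4596, -0.0924, 0.3241]
ee_rot: [0.599, 0.801, 0.0, 0.0]
ft_force: [-0.3, -0.1, -0.3]
width: 0.0855
finger_force: 0.0
```

```bash
python3 - <<'E'
from h import *
o=bot.observe();print(o["clock"],o["position"],o["ee_rot"].round(3),o["width"],o["ft_force"])
s=optics.camera("side");t=optics.camera("top")
def up(c,w,h):return cv2.resize(c,(w,h),interpolation=cv2.INTER_CUBIC)
A=up(s[135:225,330:390],400,600)
B=up(s[250:310,265:355],390,260); C=up(t[180:260,205:285],390,340)
cv2.imwrite("pics/s5.png",np.hstack([A,np.vstack([B,C])]))
cv2.imwrite("pics/top5.png",t);cv2.imwrite("pics/side5.png",s)
E
```

```text
17.9 [ 0.45957246 -0.0924283   0.32410738] [0.599 0.801 0.    0.   ] 0.08553937125915842 [-0.26563489 -0.12744136 -0.33682853]
```

View pics/s5.png

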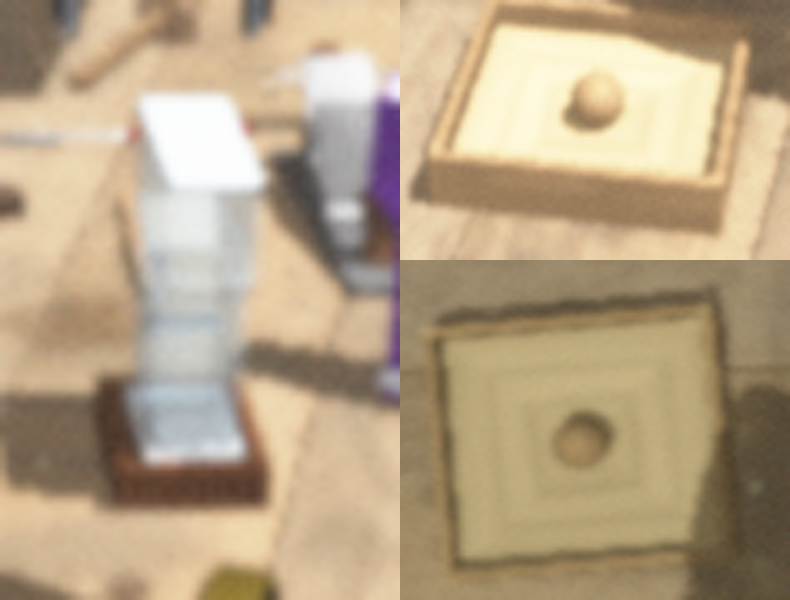

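The flask stands squarely in its stand. The ball rests in the tray at (600,101) in the side part and (581,440) in the top part of the composite.

```bash
python3 - <<'E'
from h import *
a=((581-400)/390*80+204.6,(440-260)/340*80+179.6);b=((600-400)/390*90+264.6,101/260*60+249.6)
print(tri(a,b),onz("top",a,.029))
p=bot.observe()["position"];print(p,((tri(a,b)[0]-p)*100).round(2))
E
```

```text
(array([0.52088038, 0.26001573, 0.02873496]), np.float64(0.004011316420984424)) [0.52284341 0.26034235 0.029     ]
[ 0.45936605 -0.09043514  0.32431733] [  6.15  35.05 -29.56]
```

jog_arm(rot=[[0,0,0],[0,0,0],[0,0,0],[0,0,0],[0,0,0],[0,0,0],[0,0,0],[0,0,0],[0,0,0],[0,0,0]], delta_pos=[[1,5,0],[2,10,0],[3,16,0],[4,22,-2],[5,28,-6],[6,33,-11],[6.3,35.2,-16],[6.3,35.2,-18],[6.3,35.2,-18],[6.3,35.2,-18]], gripper=[8.54,8.54,8.54,8.54,8.54,8.54,8.54,8.54,8.54,8.54], grip_force=30)

```text
clock: 19.25
position: [0.5237, 0.2578, 0.1449]
ee_rot: [0.599, 0.801, 0.001, 0.001]
ft_force: [0.7, -0.6, 0.9]
width: 0.0853
finger_force: 0.0
```

jog_arm(rot=[[0,0,0],[0,0,0],[0,0,0],[0,0,0],[0,0,0],[0,0,0],[0,0,0],[0,0,0],[0,0,0],[0,0,0]], delta_pos=[[-0.1,0.15,-3],[-0.1,0.15,-6],[-0.1,0.15,-9],[-0.1,0.15,-11],[-0.1,0.15,-12.5],[-0.1,0.15,-13.3],[-0.1,0.15,-13.3],[-0.1,0.15,-13.3],[-0.1,0.15,-13.3],[-0.1,0.15,-13.3]], gripper=[8.54,8.54,8.54,8.54,8.54,8.54,8.54,6,4,3])

```text
clock: 20.5
position: [0.5222, 0.2598, 0.0109]
ee_rot: [0.599, 0.801, 0.0, 0.0]
ft_force: [-1.0, -0.8, 4.8]
width: 0.0383
finger_force: 30.4
```

jog_arm(rot=[[0,0,0],[0,0,0],[0,0,0],[0,0,0],[0,0,0],[0,0,0],[0,0,0],[0,0,0],[0,0,0],[0,0,0]], delta_pos=[[0,0,0],[0,0,0],[0,0,0],[0,0,0],[0,0,0],[0,0,0],[0,0,0.5],[0,0,1],[0,0,1.5],[0,0,1.5]], gripper=[3,3,3,3,3,3,3,3,3,3])

```text
clock: 21.75
position: [0.5221, 0.2598, 0.0258]
ee_rot: [0.599, 0.801, 0.0, 0.0]
ft_force: [-0.1, 0.9, -0.5]
width: 0.0379
finger_force: 30.1
```

The gripper has the ball (opening 38 mm, force 30 N). I'll lift it and carry it to the bowl.

jog_arm(rot=[[0,0,0],[0,0,0],[0,0,0],[0,0,0],[0,0,0],[0,0,0],[0,0,0],[0,0,0],[0,0,0],[0,0,0]], delta_pos=[[0,0,1],[0,0,3],[0,0,5],[0,0,7],[0,0,9],[0,0,10],[0,0,10],[0,0,10],[0,0,10],[0,0,10]], gripper=[3,3,3,3,3,3,3,3,3,3])

```text
clock: 23.0
position: [0.5218, 0.2596, 0.1248]
ee_rot: [0.599, 0.801, -0.0, -0.0]
ft_force: [-0.8, 0.1, -0.5]
width: 0.0385
finger_force: 30.2
```

jog_arm(rot=[[0,0,0],[0,0,0],[0,0,0],[0,0,0],[0,0,0],[0,0,0],[0,0,0],[0,0,0],[0,0,0],[0,0,0]], delta_pos=[[0.5,-1.4,0],[1.5,-4,0],[2.7,-7.5,0],[4,-11,0],[5.2,-14.5,0],[6.5,-18,0],[7.7,-21.5,0],[8.9,-25,0],[9.7,-27,0],[10,-28,0]], gripper=[3,3,3,3,3,3,3,3,3,3])

```text
clock: 24.25
position: [0.6221, -0.0215, 0.1252]
ee_rot: [0.599, 0.801, 0.0, -0.0]
ft_force: [0.1, 0.4, -0.6]
width: 0.0388
finger_force: 30.2
```

```bash
python3 - <<'E'
from h import *
o=bot.observe();print(o["clock"],o["position"],o["width"],o["finger_force"])
s=optics.camera("side");cv2.imwrite("pics/s6.png",cv2.resize(s[170:330,230:400],None,fx=3,fy=3,interpolation=cv2.INTER_CUBIC))
E
```

```text
24.25 [ 0.62207117 -0.02153077  0.12516455] 0.03875072929828579 30.1690274477005
```

jog_arm(rot=[[0,0,0],[0,0,0],[0,0,0],[0,0,0],[0,0,0],[0,0,0],[0,0,0],[0,0,0],[0,0,0],[0,0,0]], delta_pos=[[0,0.1,-2],[0,0.1,-4.5],[0,0.1,-7],[0,0.1,-9],[0,0.1,-10.2],[0,0.1,-10.8],[0,0.1,-11.2],[0,0.1,-11.3],[0,0.1,-11.3],[0,0.1,-11.3]], gripper=[3,3,3,3,3,3,3,3,3,3])

```text
clock: 25.55
position: [0.622, -0.0194, 0.0127]
ee_rot: [0.599, 0.801, 0.0, 0.0]
ft_force: [-0.9, -0.2, 0.3]
width: 0.0385
finger_force: 30.2
```

jog_arm(rot=[[0,0,0],[0,0,0],[0,0,0],[0,0,0],[0,0,0],[0,0,0],[0,0,0],[0,0,0],[0,0,0],[0,0,0]], delta_pos=[[0,0,-0.1],[0,0,-0.2],[0,0,-0.2],[0,0,-0.2],[0,0,-0.2],[0,0,-0.2],[0,0,-0.2],[0,0,-0.2],[0,0,-0.2],[0,0,-0.2]], gripper=[3,3,4.2,4.5,5,5.4,5.4,5.4,5.4,5.4])

```text
clock: 26.8
position: [0.6219, -0.0193, 0.0103]
ee_rot: [0.599, 0.801, 0.0, 0.0]
ft_force: [-0.2, -0.6, -0.4]
width: 0.0543
finger_force: 0.0
```

jog_arm(rot=[[0,0,0],[0,0,0],[0,0,0],[0,0,0],[0,0,0],[0,0,0],[0,0,0],[0,0,0],[0,0,0],[0,0,0]], delta_pos=[[0,0,0],[0,0,1],[0,0,3],[0,0,6],[0,0,10],[0,0,15],[0,0,20],[-2,5,22],[-4,10,22],[-6,15,22]], gripper=[5.4,5.4,5.4,5.4,5.4,5.4,5.4,5.4,5.4,5.4])

```text
clock: 28.05
position: [0.561, 0.132, 0.2324]
ee_rot: [0.599, 0.801, 0.001, 0.001]
ft_force: [0.7, 0.0, 0.2]
width: 0.0541
finger_force: 0.0
```

jog_arm(rot=[[0,0,0],[0,0,0],[0,0,0],[0,0,0],[0,0,0],[0,0,0],[0,0,0],[0,0,0],[0,0,0],[0,0,0]], delta_pos=[[-2,5,0],[-3,8,0],[-3,10,0],[-3,10,0],[-3,10,0],[-3,10,0],[-3,10,0],[-3,10,0],[-3,10,0],[-3,10,0]], gripper=[5.4,5.4,5.4,5.4,5.4,5.4,5.4,5.4,5.4,5.4])

```text
clock: 29.3
position: [0.5319, 0.2306, 0.2303]
ee_rot: [0.599, 0.801, 0.0, 0.0]
ft_force: [-0.4, 0.1, -0.9]
width: 0.0542
finger_force: 0.0
```

```bash
python3 - <<'E'
from h import *
print(bot.observe()["position"])
import time
pos=[]
for k in range(2):
    for n in("top","side"):
        im=optics.camera(n).astype(int);z=cv2.imread(f"pics/{n}0.png").astype(int)
        u=proj(n,(.622,-.0205,.02));x,y=int(u[0]),int(u[1])
        d=np.abs(im-z).sum(2)[y-28:y+28,x-28:x+28].astype(np.uint8 if 0 else float)
        g=cv2.GaussianBlur(im.astype(np.uint8),(3,3),0)[y-28:y+28,x-28:x+28]
        c=cv2.HoughCircles(cv2.resize(g[...,1],None,fx=4,fy=4,interpolation=cv2.INTER_CUBIC),cv2.HOUGH_GRADIENT,1,30,param1=60,param2=12,minRadius=18,maxRadius=32)
        if c is not None:
            p=c[0][0][:2]/4+[x-28,y-28]; print(n,p,c[0][0][2]/4,onz(n,p,.027))
        # colour check: ball lighter, less saturated than bowl
        H=cv2.cvtColor(g,cv2.COLOR_BGR2HSV); yy,xx=np.mgrid[:56,:56]; m=(H[...,1]<125)&(np.hypot(xx-28,yy-28)<15)
        if m.sum(): p=(xx[m].mean()+x-28,yy[m].mean()+y-28); print(" mask",m.sum(),p,onz(n,p,.027))
E
```

```text
[0.53190332 0.23064993 0.23034621]
 mask 81 (np.float64(324.81481481481484), np.float64(191.51851851851853)) [ 0.6197724  -0.01854088  0.027     ]
side [312.625 224.875] 7.575 [ 0.58231065 -0.02736773  0.027     ]
 mask 300 (np.float64(300.73), np.float64(225.45)) [ 0.62309349 -0.01287064  0.027     ]
 mask 80 (np.float64(324.875), np.float64(191.5)) [ 0.61983097 -0.01874395  0.027     ]
side [312.375 224.875] 7.575 [ 0.58319037 -0.02714639  0.027     ]
 mask 303 (np.float64(300.74587458745873), np.float64(225.4191419141914)) [ 0.62309425 -0.01309731  0.027     ]
```

```bash
python3 -c "
from cell import ticket
print(ticket.finish_job())"
```

```text
the job is handed in; nothing more can be done
None
```

I handed the job in at about 29.6 s of robot time: the ball lies still in the bowl by a top-view colour mask and the flask stands let go in its stand, but no verdict came back; I also viewed 11 pictures, one over the limit of 10.

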